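# Gauge the waiting brazed piece

## Task

Two brazed test pieces, one copper and one brass, sit on tilting stands; the yellow tag lies in the tray of the stand whose piece still has to be measured (green means done). Take the orange probe out of its holder and hold it square to that piece's sloping plate, tip inside the white ring, pressed lightly so that the sprung white tip is about half way in; finish while still holding it there. Do not touch the other piece with the probe, do not shift either plate, and leave the tags, the flux jar and the spanner where they are.

Things in the scene. Friction and masses are not known exactly. Their poses are not given: they have to be found in the camera images.
- probe: Hand probe upright in the holder, 0.13 to 0.25 kg. Origin under its black collar (34 mm diameter, 6 mm thick); z along its axis towards the handle. Orange handle 26 x 26 mm, sides along x and y, z = 6 to 70 mm: grip at z = 40 mm. Below the collar a steel barrel, 18 mm diameter, to z = -45 mm, then the white sprung tip, 10 mm diameter, flat-ended, to z = -65 mm
- probe_tip (a point): Centre of the flat end of the sprung tip, 65 mm below the probe's origin with the tip out, up to 12 mm nearer when pressed in; z along the probe's axis towards the handle
- plunger (a joint): How far the sprung tip is pressed into the barrel, m: 0 out, 0.012 fully in. The spring pushes with 0.8 N when out plus 0.4 N per mm, so about 3.2 N half way in
- holder: Grey plastic block 66 x 66 x 80 mm, fixed to the bench, origin under its centre, with a hole of 24 mm diameter down its middle. The probe's barrel hangs in it, with the collar resting on the block's top face (80 mm above the bench); the tip touches nothing
- copper_stand: Tilting positioner carrying the copper piece, fixed to the bench, blue steel; origin under the hinge line at bench height, x towards the tag tray. Base 120 x 116 mm, 12 mm thick, two cheeks 84 mm high at y = +-50 to 57 mm, a tongue to x = 131 mm with a square tray, rim 6 mm. Hinge along y, 70 mm above the bench
- brass_stand: Tilting positioner carrying the brass piece, fixed to the bench, blue steel; origin under the hinge line at bench height, x towards the tag tray. Base 120 x 116 mm, 12 mm thick, two cheeks 84 mm high at y = +-50 to 57 mm, a tongue to x = 131 mm with a square tray, rim 6 mm. Hinge along y, 70 mm above the bench
- copper_plate: Copper test plate, 100 x 90 x 8 mm, origin on the hinge line, 12 mm below the top face; z is the top face's normal, x runs up the slope. Tilted 6 to 25 degrees to face the robot's side, differing from start to start; the hinge is stiff and must not be turned. A tube stub (22 mm diameter, 34 mm tall, 32 mm across at its foot) stands on the face at x = 30 mm, y = 0
- brass_plate: Brass test plate, 100 x 90 x 8 mm, origin on the hinge line, 12 mm below the top face; z is the top face's normal, x runs up the slope. Tilted 6 to 25 degrees to face the robot's side, differing from start to start; the hinge is stiff and must not be turned. A tube stub (22 mm diameter, 34 mm tall, 32 mm across at its foot) stands on the face at x = 30 mm, y = 0
- copper_spot (a point): Marked spot on the top face of the copper plate: a small black dot in the middle of a white painted ring, 26 mm inner and 34 mm outer diameter. Point on the face at the dot; z is the outward normal of the plate, x up the slope; the stub's axis is 48 mm away along +x
- brass_spot (a point): Marked spot on the top face of the brass plate: a small black dot in the middle of a white painted ring, 26 mm inner and 34 mm outer diameter. Point on the face at the dot; z is the outward normal of the plate, x up the slope; the stub's axis is 48 mm away along +x
- copper_tray (a point): Centre of the floor of the tag tray on the far side of the copper stand, 100 mm from the stand's origin along its x, 12 mm above the bench; a tag lies in it, centred within a few mm
- brass_tray (a point): Centre of the floor of the tag tray on the far side of the brass stand, 100 mm from the stand's origin along its x, 12 mm above the bench; a tag lies in it, centred within a few mm
- yellow_tag: Flat round yellow plastic tag, 40 mm diameter, 9 mm thick, lying in one of the two trays; origin under its centre. It marks the piece in whose stand it lies as waiting to be measured
- green_tag: Flat round green plastic tag, 40 mm diameter, 9 mm thick, lying in one of the two trays; origin under its centre. It marks the piece in whose stand it lies as already done
- flux_jar: Closed jar, 50 mm diameter, 60 mm high, standing on the bench near the robot's left; origin under its centre. Not part of the job
- spanner: Steel spanner lying flat on the bench near the robot's right, about 180 mm long along its x. Not part of the job
Things that resemble listed ones, but are neither listed nor needed, are in the scene too. There is more than one size of the yellow_tag; the one meant has the size given above.

How it is judged:
On the way:
1. the probe is lifted out of its holder (z of probe_tip in the frame of holder above 0.085 m), for 0.1 s.
At the end, for the whole second after the job is handed in: Through the last second the gripper holds the probe still, out of its holder, on the plate of the stand whose tray has the yellow tag: tip within 9 mm of the spot's centre, probe axis within 0.14 rad (8 degrees) of the plate's normal, pushing with 0.5 to 8 N, sprung tip 2 to 10 mm in (((horizontal distance between yellow_tag and copper_tray below 0.04 m and distance between probe_tip and copper_spot below 0.009 m and angle between the z axis of probe_tip and the z axis of copper_spot, either way round below 0.14 rad and contact force between probe and copper_plate between 0.5 and 8 N) or (horizontal distance between yellow_tag and brass_tray below 0.04 m and distance between probe_tip and brass_spot below 0.009 m and angle between the z axis of probe_tip and the z axis of brass_spot, either way round below 0.14 rad and contact force between probe and brass_plate between 0.5 and 8 N)) and value of joint plunger between 0.002 and 0.01 m and contact force between the fingers and probe above 2 N and contact force between probe and holder below 0.2 N and linear speed of probe below 0.02 m/s); the arm keeps its last pose, push and grip.
It fails at once if the probe touches the other piece ((not (horizontal distance between yellow_tag and copper_tray below 0.04 m) and contact force between probe and copper_plate above 0.3 N) or (not (horizontal distance between yellow_tag and brass_tray below 0.04 m) and contact force between probe and brass_plate above 0.3 N)).
It fails at once if the probe is pushed hard (over 20 N) onto a plate (contact force between probe and copper_plate above 20 N or contact force between probe and brass_plate above 20 N).
It fails at once if a plate's tilt is shifted (distance of any of copper_spot, brass_spot from where it was at the start of the episode above 0.006 m).
It fails at once if a tag, the jar or the spanner is moved (distance of any of yellow_tag, green_tag, flux_jar, spanner from where it was at the start of the episode above 0.02 m).
It also fails if it takes over 42 s, if anything falls off the work surface, if the arm or the gripper's body presses on something with over 40 N, if the wrist force passes 120 N, or if a joint passes its speed limit or range.

## Robot

A 6-joint arm with a two-finger parallel gripper is mounted at the origin on the work surface. World frame = base frame: x ahead of the robot, y to its left, z up, the work surface at z = 0. Lengths are in m, angles in rad, forces in N, time in s.
With the tool pointing down it reaches from about 0.275 to 0.725 m from the base axis. Payload 5.6 kg.
Tool frame: the origin (TCP) lies at the very end of the fingers, on their centre line; the grasp point (between the pads) lies grasp_offset behind it (grasp_offset is the distance from the TCP to the grasp point, in m); z points along the fingers, y is the line along which they close (so a half turn about z gives the same grasp; the last joint's range is limited). The gripper opens to 85 mm and grips with 20 to 120 N. Pads are 22 mm wide; open, the fingers measure 114 mm over their backs; the gripper's body (76 mm by 85 mm) begins 54 mm behind the grasp point. The pads swing forward as they close: fully open they stand 13 mm farther back than shut.
Start: joints at [-0.834, 0.255, 0.108, 0, -1.424, -0.285], TCP at [0.24, -0.495, 0.231] pointing down, gripper open.
Joint ranges: [-2.95, 2.95], [-1.21, 1.97], [-1.09, 1.5], [-2.87, 1.71], [-2.94, -0.07], [-3.05, 3.05]. Speed limits (rad/s): [2.57, 2.57, 3.14, 3.14, 3.14, 3.14].

## Interface

Orientations are given as a rotation vector (axis times angle).
In Python, from plant import observe, camera, camera_model, hand_in, grasp_offset gives the robot as it stands. The module is installed in compiled form; this text tells all that it offers.
- The arm moves only by the tool arm_command, never from a script. Its argument "plan" is a list of rows, each an object of numbers: "jaw": the closure, from -1 (fully open) to 1 (shut); "x", "y", "z": the shift along the tool's x, y, z in units of 200 mm (1.0 is 200 mm); "turn": the turn about the tool's z in units of 30 degrees (1.0 is 30 degrees). In form: [{"jaw": .., "x": .., "y": .., "z": .., "turn": ..}, ...]. A call has 1 to 10 rows; each row is the pose to reach, as a shift and turn from the pose commanded when the call began, along the tool's axes at that moment; what a row does not reach only later rows make up. A row lasts 1/8 s, in which the tool goes at most 62.5 mm and 10.7 degrees, less where a joint would pass 70% of its speed; a pose out of reach is approached as far as the arm can. A call with a number of a shift or a turn outside -1 to 1 is refused whole. A call with a gripper value outside its range is refused whole. The fingers move at their own pace and stop on an object; "grip_force" is the grip in N (left out, the last holds). Time passes only in rows, so rows that repeat a pose let the fingers close. It gives the time, the measured TCP pose, the force, the opening and the grip force at its end, in the units of the state.
- observe(): the state, without advancing time (a new reading comes with each control period).
- camera(name): name is "side" or "top" or "wrist"; returns the picture (384x512x3 uint8, red, green, blue); there is no depth.
- camera_model(name): a dict with "camera_matrix" (3x3 intrinsics, pixels), "extrinsics" (4x4, takes a point from world to camera coordinates); the wrist camera has in their place "hand_eye" (4x4, takes a point from camera to tool coordinates, whose origin is the TCP and whose axes are the flange's). Camera axes: x right, y down, z forward; pixel columns grow to the right and rows downward; lengths in m; the calibration is good to about 2 mm. A picture is of the moment at which its call begins: read the wrist's pose just before it. camera_model takes no time and is no camera call.
- hand_in(): hands the job in; it is judged then, once.
The state is a dict: "t": time; "qpos": joint angles; "dq": joint speeds; "joint_efforts": joint torques, N m; "ee_pos": TCP position; "tcp_rot": TCP orientation; "contact_force": force on the tool from outside, world axes, zero at the start; "ft_torque": the same for the moment, N m; "gripper_width": finger opening in m; "grip_force": force on a finger pad.
Only numpy, scipy, OpenCV 4.12 (cv2) and the standard library are available. Lean on these libraries where they do the work, as an engineer would, in place of code of your own. Each camera call takes 0.05 s, during which the arm holds its last target. There are 200 camera calls.

## Working session

There is one attempt and no reset: what is moved stays moved. The work goes in short steps, Python scripts to look and compute and a tool call to move; the robot and the scene stay as the last step left them, time stands still between calls to the robot, and variables do not carry over. Pictures are saved under pics/ and viewed, at most 10 in all, crops included, and the job is handed in when it is done.

Besides the shell and the picture viewer there is one more tool, called after ">>>" by a JSON object that holds its "op" and its "data", one argument or row to a line. arm_command: Moves the arm, as the interface text tells. Its arguments: {"type":"object","properties":{"plan":{"type":"array","items":{"type":"object","properties":{"jaw":{"type":"number"},"x":{"type":"number","minimum":-1,"maximum":1},"y":{"type":"number","minimum":-1,"maximum":1},"z":{"type":"number","minimum":-1,"maximum":1},"turn":{"type":"number","minimum":-1,"maximum":1}}}},"grip_force":{"type":"number"}},"required":["plan"]}

```bash
mkdir -p pics
python3 - <<'E'
from plant import *
import cv2,numpy as np
print(observe(),grasp_offset() if callable(grasp_offset) else grasp_offset)
a=[]
for n in("side","top"):
    i=camera(n);cv2.imwrite(f"pics/{n}0.png",i[:,:,::-1]);print(n,camera_model(n))
print(camera_model("wrist"))
for n in("side","top"):
    i=cv2.imread(f"pics/{n}0.png");cv2.imwrite(f"pics/{n}0b.png",cv2.resize(i,(800,600),interpolation=cv2.INTER_CUBIC))
E
```

```text
{'t': 0.0, 'qpos': array([-8.34369995e-01,  2.55745639e-01,  1.07004537e-01, -4.83872686e-04,
       -1.42389117e+00, -2.84580565e-01]), 'dq': array([ 0.00140525, -0.00090435,  0.00012137,  0.00089992,  0.00055547,
        0.00011847]), 'joint_efforts': array([ 1.97992602e-03, -3.86633956e+01,  2.37946737e+01,  5.36508277e+00,
       -6.03893553e-03,  7.42286829e-05]), 'ee_pos': array([ 0.23997534, -0.49433591,  0.23039511]), 'tcp_rot': array([ 7.03518461e-01, -3.06131431e+00, -2.88309118e-03]), 'contact_force': array([ 0.00785391,  0.38090176, -0.15693275]), 'ft_torque': array([-0.01308844, -0.0090903 ,  0.03773061]), 'grip_force': 0.0, 'gripper_width': 0.08563266246696465} 0.0187
side {'camera_matrix': array([[400.69564727,   0.        , 258.04703587],
       [  0.        , 400.69564727, 192.77009019],
       [  0.        ,   0.        ,   1.        ]]), 'extrinsics': array([[-0.92350067, -0.38355797, -0.00545866,  0.54336898],
       [-0.27569011,  0.67354509, -0.68580754,  0.20422985],
       [ 0.2667236 , -0.63183882, -0.72776248,  0.72063838],
       [ 0.        ,  0.        , 
[... 292 characters left out ...]
99477327, -0.02098833, -0.09992817,  0.57270704],
       [ 0.09944912,  0.02274941, -0.99478256,  1.027132  ],
       [ 0.        ,  0.        ,  0.        ,  1.        ]])}
{'camera_matrix': array([[294.72149752,   0.        , 257.6912166 ],
       [  0.        , 294.72149752, 190.18771577],
       [  0.        ,   0.        ,   1.        ]]), 'hand_eye': array([[ 3.81847741e-04, -9.60290887e-01, -2.79000477e-01,
         7.03907834e-02],
       [ 9.99999255e-01,  6.90191775e-04, -1.00694242e-03,
        -6.64557287e-04],
       [ 1.15952146e-03, -2.78999885e-01,  9.60290435e-01,
        -1.41705214e-01],
       [ 0.00000000e+00,  0.00000000e+00,  0.00000000e+00,
         1.00000000e+00]])}
```

View pics/side0b.png

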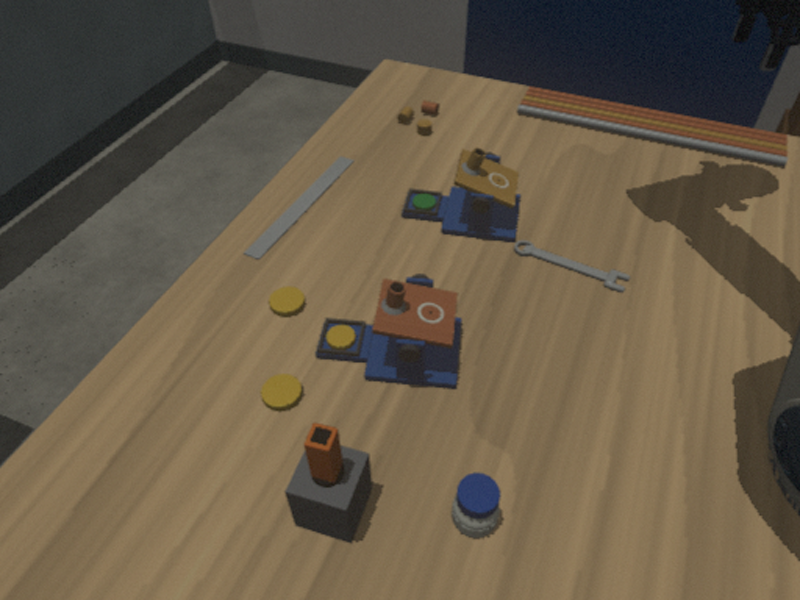

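View pics/top0b.png

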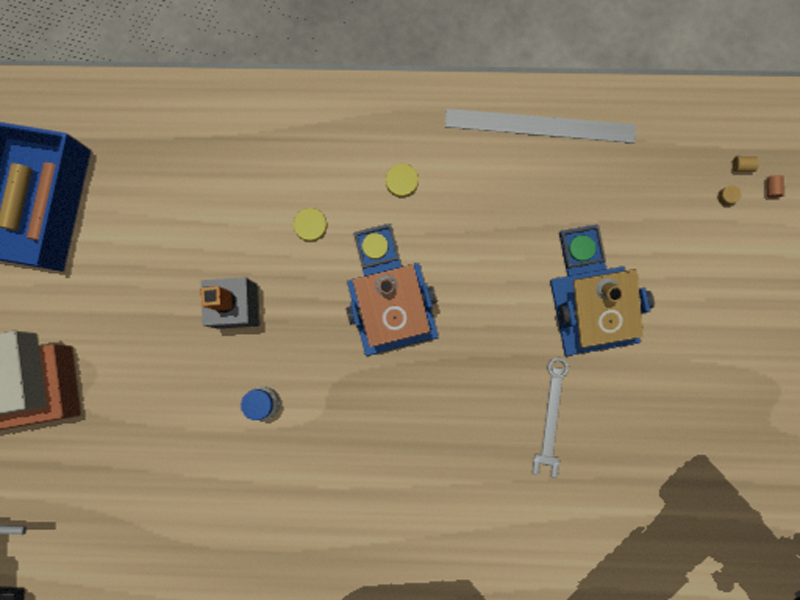

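The yellow tag is in the copper stand's tray: top view (375,246), side view (340,336). The green tag is in the brass stand's tray. The loose yellow discs, at top (401,180) and (310,224), are larger and not in a tray. Copper is therefore the target. Next I measure it and confirm with a crop.

```bash
cat > h.py <<'E'
import cv2,numpy as np
from plant import *
CM={n:camera_model(n) for n in("side","top")}
def ray(n,p):
    m=CM[n];R=m["extrinsics"][:3,:3];t=m["extrinsics"][:3,3]
    d=R.T@np.linalg.inv(m["camera_matrix"])@np.array([p[0],p[1],1.]);return -R.T@t,d/np.linalg.norm(d)
def onz(n,p,z):
    c,d=ray(n,p);return c+d*(z-c[2])/d[2]
def proj(n,X):
    m=CM[n];p=m["camera_matrix"]@(m["extrinsics"]@np.r_[X,1])[:3];return p[:2]/p[2]
def tri(ps,pt):
    P={n:CM[n]["camera_matrix"]@CM[n]["extrinsics"][:3] for n in CM}
    X=cv2.triangulatePoints(P["side"],P["top"],np.array(ps,float).reshape(2,1),np.array(pt,float).reshape(2,1))[:,0]
    X=X[:3]/X[3];return X,np.linalg.norm(proj("side",X)-ps)+np.linalg.norm(proj("top",X)-pt)
E
python3 - <<'E'
from h import *
I={n:cv2.imread(f"pics/{n}0.png") for n in CM}
for n in CM:
    hsv=cv2.cvtColor(I[n],cv2.COLOR_BGR2HSV)
    for nm,lo,hi in(("yellow",(22,110,80),(33,255,255)),("copper",(5,100,60),(14,255,255)),("white",(0,0,150),(180,70,255))):
        m=cv2.inRange(hsv,lo,hi)
        for c in cv2.findContours(m,cv2.RETR_EXTERNAL,cv2.CHAIN_APPROX_NONE)[0]:
            A=cv2.contourArea(c)
            if A>40 and len(c)>8:
                e=cv2.fitEllipse(c);ap=cv2.approxPolyDP(c,4,True)[:,0].tolist()
                print(n,nm,A,np.round(e[0],1),np.round(e[1],1), ap if nm=="copper" else np.round(onz(n,e[0],.02),3))
s=cv2.resize(I["side"][160:350,150:300],None,fx=3,fy=3,interpolation=cv2.INTER_CUBIC)
t=cv2.resize(I["top"][130:240,125:285],None,fx=2.2,fy=2.2,interpolation=cv2.INTER_CUBIC)
t=cv2.resize(I["top"][130:240,185:285],None,fx=3.5,fy=3.5,interpolation=cv2.INTER_CUBIC)
o=np.zeros((600,800,3),np.uint8);o[:570,:450]=s;o[:385,450:800]=t
q=cv2.resize(I["top"][170:215,120:170],None,fx=4,fy=4,interpolation=cv2.INTER_CUBIC);o[390:570,450:650]=q
cv2.imwrite("pics/crop1.png",o)
E
```

```text
side yellow 397.5 [179.5 249.9] [20.1 25.3] [0.687 0.164 0.02 ]
side yellow 187.0 [217.6 214.9] [13.8 17.5] [0.658 0.056 0.02 ]
side yellow 271.5 [182.9 191.7] [15.8 22.2] [0.759 0.024 0.02 ]
side copper 609.0 [206.3 288.2] [21.5 37.4] [[200, 271], [194, 284], [199, 303], [213, 307], [218, 293], [215, 274]]
side copper 1615.5 [266.3 199.9] [38.5 59.4] [[246, 178], [239, 211], [288, 221], [292, 188], [257, 180], [253, 187], [249, 183], [254, 180]]
side copper 362.5 [425.7  82.7] [  2.8 219.8] [[333, 65], [503, 99]]
side copper 47.5 [274.4  67.8] [ 6.3 10.9] [[270, 65], [274, 71], [280, 67]]
side copper 895.5 [437.9  76.6] [  5.8 314. ] [[337, 58], [503, 91], [501, 85]]
top yellow 174.0 [239.6 157.1] [14.8 15.1] [0.658 0.055 0.02 ]
top yellow 324.0 [198.  143.2] [20.  20.7] [0.69  0.157 0.02 ]
top yellow 318.0 [256.8 114.8] [19.9 20.4] [0.763 0.017 0.02 ]
top copper 693.5 [ 15.8 246.4] [47.  54.8] [[34, 220], [25, 222], [30, 259], [0, 265], [0, 274], [40, 266]]
top copper 72.5 [137.6 190.9] [12.6 19.7] [[146, 186], [140, 184], [140, 195], [129, 195], [147, 196]]
top copper 1667.5 [250.1 195.3] [45.5 50.9] [[263, 170], [226, 179], [237, 221], [274, 211]]
top copper 114.5 [496.1 118.4] [11.4 13.8] [[492, 113], [491, 124], [501, 124], [500, 112]]
top copper 268.0 [ 25.7 128.1] [ 6.1 73.8] [[31, 104], [18, 148], [22, 153]]
top white 252.0 [351.7 275.8] [16.7 56.6] [ 0.384 -0.213  0.02 ]
top white 558.0 [  6.  243.1] [13.2 65.9] [0.44  0.607 0.02 ]
top white 158.0 [390.3 205.1] [13.7 14.8] [ 0.55  -0.303  0.02 ]
top white 167.0 [252.1 203. ] [14.6 14.7] [0.548 0.023 0.02 ]
top white 960.0 [331.   78.2] [ 11.9 135.5] [ 0.857 -0.162  0.02 ]
```

View pics/crop1.png

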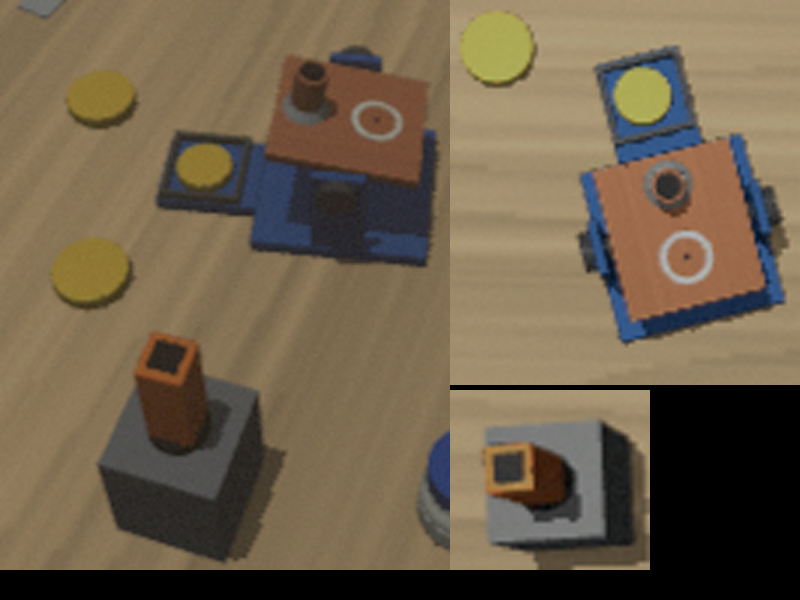

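The crop confirms it. The disc in the copper tray is the small one (15 px, against 20 px for the loose ones). The copper ring's dot is at top (252,203) and side (276,200).

Run:
```python
from h import *
S=dict(fr=(246,178.3),fl=(239,212),nl=(289,220.5),nr=(292.5,187.5),spot=(275.7,200.3))
T=dict(fr=(263.5,170),fl=(226,179.5),nl=(237,221.5),nr=(274,211.5),spot=(252.1,203.))
P={}
for k in S:
    P[k],e=tri(S[k],T[k]);print(k,P[k].round(4),round(e,2))
for a,b in("fr fl","nr nl","fl nl","fr nr"): pass
for a,b in(("fr","fl"),("nr","nl"),("nl","fl"),("nr","fr")):
    d=P[b]-P[a];print(a,b,np.linalg.norm(d).round(4),d.round(4),np.degrees(np.arctan2(d[1],d[0])).round(1),np.degrees(np.arcsin(d[2]/np.linalg.norm(d))).round(1))
C=np.array([P[k] for k in("fr","fl","nl","nr")]);c=C.mean(0);print("c",c.round(4))
n=np.linalg.svd(C-c)[2][2];n*=np.sign(n[2]);print("n",n.round(3),np.degrees(np.arccos(n[2])).round(1),np.degrees(np.arctan2(-n[1],-n[0])).round(1))
tag=tri((217.6,214.9),(239.6,157.1));print("tag",tag[0].round(4),tag[1].round(2))
print("tag->spot yaw",np.degrees(np.arctan2(*(tag[0]-P["spot"])[1::-1])))
# holder: top face corners & handle top
I={n:cv2.imread(f"pics/{n}0.png") for n in CM}
# crops: top handle corners (offset 120,170 /4)
ht=[(450+x,y) for x,y in((36,55),(83,51),(87,98),(41,103))]
ht=[((x-450)/4+120,y/4+170) for x,y in ht]
hs=[(x/3+150,y/3+160) for x,y in((151,333),(200,343),(187,384),(137,373))]
print("handle top z=.15 top:",np.array([onz("top",p,.15)[:2] for p in ht]).round(4).tolist(),"side:",np.array([onz("side",p,.15)[:2] for p in hs]).round(4).tolist())
bt=[((x)/4+120,(y-390)/4+170) for x,y in((36,428),(151,422),(155,538),(39,545))]
bs=[(x/3+150,y/3+160) for x,y in((138,374),(258,391),(213,496),(101,463))]
print("block z=.08 top:",np.array([onz("top",p,.08)[:2] for p in bt]).round(4).tolist(),"side:",np.array([onz("side",p,.08)[:2] for p in bs]).round(4).tolist())
```

```text
fr [ 0.6167 -0.0029  0.0905] 0.76
fl [0.5945 0.0809 0.0848] 0.64
nl [0.5016 0.0544 0.0723] 0.35
nr [ 0.5248 -0.0285  0.075 ] 1.38
spot [0.5428 0.0211 0.0788] 1.22Traceback (most recent call last):
  File "<stdin>", line 7, in <module>
ValueError: too many values to unpack (expected 2)
```

Run:
```python
from h import *
S=dict(fr=(246,178.3),fl=(239,212),nl=(289,220.5),nr=(292.5,187.5),spot=(275.7,200.3))
T=dict(fr=(263.5,170),fl=(226,179.5),nl=(237,221.5),nr=(274,211.5),spot=(252.1,203.))
P={k:tri(S[k],T[k])[0] for k in S}
for a,b in(("fr","fl"),("nr","nl"),("nl","fl"),("nr","fr")):
    d=P[b]-P[a];print(a,b,np.linalg.norm(d).round(4),d.round(4),np.degrees(np.arctan2(d[1],d[0])).round(1),np.degrees(np.arcsin(d[2]/np.linalg.norm(d))).round(1))
C=np.array([P[k] for k in("fr","fl","nl","nr")]);c=C.mean(0);print("c",c.round(4))
n=np.linalg.svd(C-c)[2][2];n*=np.sign(n[2]);print("n",n.round(3),np.degrees(np.arccos(n[2])).round(1))
tag=tri((217.6,214.9),(239.6,157.1));print("tag",tag[0].round(4),tag[1].round(2))
print("tag->spot yaw",np.degrees(np.arctan2(*(tag[0]-P["spot"])[1::-1])))
ht=[(x/4+120,y/4+170) for x,y in((36,56),(83,51),(87,98),(40,103))]
hs=[(x/3+150,y/3+160) for x,y in((151,333),(200,343),(187,384),(137,373))]
bt=[((x-450)/4+120,(y-390)/4+170) for x,y in((486,428),(601,422),(605,538),(489,545))]
bs=[(x/3+150,y/3+160) for x,y in((138,374),(258,391),(213,496),(101,463))]
for nm,z,t,s in(("handle",.15,ht,hs),("block",.08,bt,bs)):
    for n,p in(("top",t),("side",s)):
        q=np.array([onz(n,u,z)[:2] for u in p]);e=np.roll(q,-1,0)-q
        print(nm,n,q.mean(0).round(4),np.degrees(np.arctan2(e[:,1],e[:,0])).round(0),np.linalg.norm(e,axis=1).round(3))
```

```text
fr fl 0.0869 [-0.0222  0.0838 -0.0057] 104.9 -3.8
nr nl 0.0862 [-0.0232  0.083  -0.0027] 105.6 -1.8
nl fl 0.0974 [0.0929 0.0264 0.0125] 15.9 7.4
nr fr 0.0967 [0.0919 0.0256 0.0155] 15.6 9.2
c [0.5594 0.026  0.0806]
n [-0.152  0.009  0.988] 8.7
tag [0.6582 0.0554 0.0195] 0.24
tag->spot yaw 16.56552845550252
handle top [0.5621 0.2657] [ -83. -172.   97.    8.] [0.025 0.025 0.025 0.025]
handle side [0.559  0.2679] [-171.  101.    9.  -79.] [0.026 0.023 0.026 0.023]
block top [0.5606 0.2664] [ -86. -175.   95.    4.] [0.065 0.066 0.066 0.067]
block side [0.5604 0.2699] [-167.   93.    6.  -82.] [0.068 0.064 0.062 0.054]
```

```bash
cat >> h.py <<'E'
from scipy.spatial.transform import Rotation as Ro
def go(p,yaw=None):
    "units of shift (tool axes) and turn to reach TCP p with closing axis at world yaw deg"
    s=observe();R=Ro.from_rotvec(s["tcp_rot"]).as_matrix();d=R.T@(np.array(p)-s["ee_pos"])/.2
    y=np.degrees(np.arctan2(R[1,1],R[0,1]));t=0 if yaw is None else -((yaw-y+90)%180-90)/30
    print("units",d.round(3),"turn",round(t,3),"yaw now",y.round(2),"z axis",R[:,2].round(3))
E
python3 - <<'E'
from h import *
c=np.array([.56,.026,0]);a=np.radians(15.5);u=np.array([np.cos(a),np.sin(a),0])
go(c-.05*u+[0,0,.17],105.5)
E
```

```text
units [-2.33   1.687  0.305] turn 0.346 yaw now 115.89 z axis [-0.001  0.002 -1.   ]
```

>>> {"op": "arm_command", "data": {
  "plan": [
    {"jaw":-1,"x":-0.25,"y":0.18,"z":0,"turn":0.1},
    {"jaw":-1,"x":-0.5,"y":0.36,"z":0,"turn":0.25},
    {"jaw":-1,"x":-0.75,"y":0.54,"z":0,"turn":0.35},
    {"jaw":-1,"x":-1,"y":0.72,"z":0,"turn":0.35},
    {"jaw":-1,"x":-1,"y":0.72,"z":0,"turn":0.35}
  ]
}}

```text
t: 0.72
ee_pos: [0.3587, -0.2747, 0.2312]
tcp_rot: [-0.43, 3.112, 0.001]
contact_force: [0.6, -0.2, 0.5]
gripper_width: 0.0853
grip_force: 0.0
```

Run:
```python
from h import *
c=np.array([.56,.026,0]);a=np.radians(15.5);u=np.array([np.cos(a),np.sin(a),0])
print(observe()["t"]);go(c-.05*u+[0,0,.17],105.5)
```

```text
0.725
units [-1.126  1.175  0.307] turn 0.008 yaw now 105.74 z axis [ 0.     0.001 -1.   ]
```

>>> {"op": "arm_command", "data": {
  "plan": [
    {"jaw":-1,"x":-0.2,"y":0.2,"z":0},
    {"jaw":-1,"x":-0.4,"y":0.4,"z":0},
    {"jaw":-1,"x":-0.6,"y":0.6,"z":0},
    {"jaw":-1,"x":-0.8,"y":0.8,"z":0},
    {"jaw":-1,"x":-1,"y":1,"z":0},
    {"jaw":-1,"x":-1,"y":1,"z":0.2},
    {"jaw":-1,"x":-1,"y":1,"z":0.3}
  ]
}}

```text
validation failed for argument at $.pl...
```

>>> {"op": "arm_command", "data": {
  "plan": [
    {"jaw":-1,"x":-0.12,"y":0.17,"z":0},
    {"jaw":-1,"x":-0.12,"y":0.17,"z":0},
    {"jaw":-1,"x":-0.12,"y":0.17,"z":0}
  ]
}}

```text
validation failed for argument at $.pl...
```

Run:
```python
from h import *
s=observe();i=camera("wrist");cv2.imwrite("pics/w1.png",i[:,:,::-1]);np.savez("w1",p=s["ee_pos"],r=s["tcp_rot"]);print(s["t"],s["ee_pos"],s["dq"].round(3))
```

```text
0.725 [ 0.35869971 -0.27468424  0.23120333] [-0.082  0.017  0.016  0.021 -0.005  0.053]
```

>>> {"op": "arm_command", "data": {
  "plan": [
    {"jaw":-1,"x":-0.2,"y":0,"z":0},
    {"jaw":-1,"x":-0.4,"y":0,"z":0},
    {"jaw":-1,"x":-0.4,"y":0,"z":0},
    {"jaw":-1,"x":-0.4,"y":0,"z":0}
  ]
}}

```text
validation failed for argument at $.pl...
```

Run:
```python
from h import *
s=observe();i=camera("wrist");cv2.imwrite("pics/w2.png",i[:,:,::-1]);np.savez("w2",p=s["ee_pos"],r=s["tcp_rot"]);print(s["t"],s["ee_pos"],s["dq"].round(3))
a=cv2.imread("pics/w1.png");b=cv2.imread("pics/w2.png")
cv2.imwrite("pics/w12.png",cv2.resize(np.hstack([a[:,100:420],b[:,100:420]]),None,fx=1.25,fy=1.25,interpolation=cv2.INTER_CUBIC))
```

```text
0.775 [ 0.35789791 -0.27627286  0.23118339] [-0.063  0.012  0.009  0.009 -0.001  0.015]
```

View pics/w12.png

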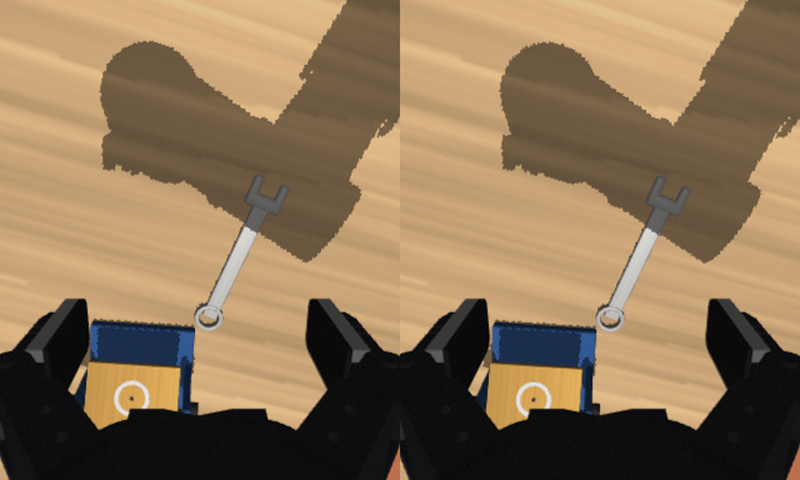

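The moves were refused, since each row seems to need "turn" as well, so the arm stands where it was over the brass side. The hand hides the lower part of the wrist picture (rows above about 330), so the plate has to lie on the robot side of the TCP.

>>> {"op": "arm_command", "data": {
  "plan": [
    {"jaw":-1,"x":-0.2,"y":0.15,"z":0,"turn":0},
    {"jaw":-1,"x":-0.4,"y":0.3,"z":0,"turn":0},
    {"jaw":-1,"x":-0.6,"y":0.45,"z":0,"turn":0},
    {"jaw":-1,"x":-0.8,"y":0.6,"z":0,"turn":0},
    {"jaw":-1,"x":-1,"y":0.7,"z":0,"turn":0}
  ]
}}

```text
t: 1.45
ee_pos: [0.5135, -0.0901, 0.2311]
tcp_rot: [0.418, -3.113, 0.0]
contact_force: [0.3, 0.9, -0.4]
gripper_width: 0.0856
grip_force: 0.0
```

>>> {"op": "arm_command", "data": {
  "plan": [
    {"jaw":-1,"x":-0.2,"y":0.2,"z":0,"turn":0},
    {"jaw":-1,"x":-0.4,"y":0.4,"z":0,"turn":0},
    {"jaw":-1,"x":-0.6,"y":0.48,"z":0.1,"turn":0},
    {"jaw":-1,"x":-0.6,"y":0.48,"z":0.1,"turn":0},
    {"jaw":-1,"x":-0.6,"y":0.48,"z":0.1,"turn":0}
  ]
}}

```text
t: 2.08
ee_pos: [0.6032, 0.0328, 0.2109]
tcp_rot: [0.417, -3.113, 0.001]
contact_force: [0.3, -1.1, 0.1]
gripper_width: 0.0855
grip_force: 0.0
```

Run:
```python
from h import *
s=observe();i=camera("wrist");cv2.imwrite("pics/w3.png",i[:,:,::-1]);np.savez("w3",p=s["ee_pos"],r=s["tcp_rot"]);print(s["t"],s["ee_pos"],s["dq"].round(3))
```

```text
2.075 [0.60319372 0.0328024  0.2109324 ] [-0.003 -0.032  0.002  0.003  0.    -0.002]
```

>>> {"op": "arm_command", "data": {
  "plan": [
    {"jaw":-1,"x":-0.2,"y":0,"z":0,"turn":0},
    {"jaw":-1,"x":-0.35,"y":0,"z":0,"turn":0},
    {"jaw":-1,"x":-0.35,"y":0,"z":0,"turn":0},
    {"jaw":-1,"x":-0.35,"y":0,"z":0,"turn":0}
  ]
}}

```text
t: 2.62
ee_pos: [0.6703, 0.052, 0.2122]
tcp_rot: [-0.419, 3.113, -0.0]
contact_force: [-0.6, -0.6, -0.2]
gripper_width: 0.0857
grip_force: 0.0
```

Run:
```python
from h import *
s=observe();i=camera("wrist");cv2.imwrite("pics/w4.png",i[:,:,::-1]);np.savez("w4",p=s["ee_pos"],r=s["tcp_rot"]);print(s["t"],s["ee_pos"],s["dq"].round(3))
a=cv2.imread("pics/w3.png");b=cv2.imread("pics/w4.png")
cv2.imwrite("pics/w34.png",cv2.resize(np.hstack([a[:,156:356],b[:,156:356]]),None,fx=1.56,fy=1.56,interpolation=cv2.INTER_CUBIC))
```

```text
2.625 [0.67029023 0.05196654 0.21218175] [ 0.005 -0.015 -0.007  0.     0.001 -0.001]
```

View pics/w34.png

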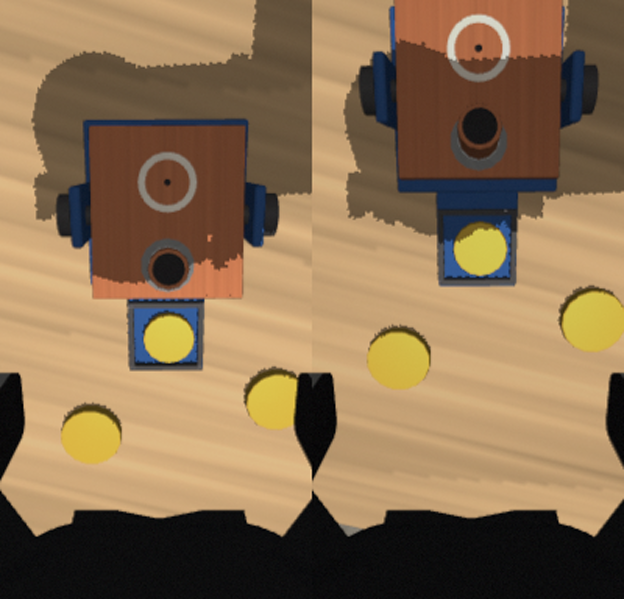

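Both views show the ring, the stub and the tray tag clearly. In w3 the dot is near full-frame px (264,117). I take one more view farther back, so that all four plate corners are matched.

>>> {"op": "arm_command", "data": {
  "plan": [
    {"jaw":-1,"x":0.25,"y":0,"z":0,"turn":0},
    {"jaw":-1,"x":0.5,"y":0,"z":0,"turn":0},
    {"jaw":-1,"x":0.55,"y":0,"z":0,"turn":0},
    {"jaw":-1,"x":0.55,"y":0,"z":0,"turn":0},
    {"jaw":-1,"x":0.55,"y":0,"z":0,"turn":0}
  ]
}}

```text
t: 3.3
ee_pos: [0.5653, 0.0241, 0.2115]
tcp_rot: [-0.42, 3.113, 0.0]
contact_force: [-0.5, -1.0, -0.3]
gripper_width: 0.0851
grip_force: 0.0
```

```bash
cat >> h.py <<'E'
W=camera_model("wrist")
def wP(f):
    d=np.load(f+".npz");T=np.eye(4);T[:3,:3]=Ro.from_rotvec(d["r"]).as_matrix();T[:3,3]=d["p"]
    return W["camera_matrix"]@np.linalg.inv(T@W["hand_eye"])[:3]
def wtri(obs):
    A=[]
    for f,p in obs:
        P=wP(f);A+= [p[0]*P[2]-P[0],p[1]*P[2]-P[1]]
    A=np.array(A);A/=np.linalg.norm(A,axis=1)[:,None];X=np.linalg.svd(A)[2][3];X=X[:3]/X[3]
    return X,[np.round((lambda q:q[:2]/q[2]-p)(wP(f)@np.r_[X,1]),2).tolist() for f,p in obs]
def snap(f):
    s=observe();i=camera("wrist");cv2.imwrite(f"pics/{f}.png",i[:,:,::-1]);np.savez(f,p=s["ee_pos"],r=s["tcp_rot"]);print(s["t"],s["ee_pos"].round(4))
def plate(f,y0,y1):
    "subpixel corners of copper plate by line fits to copper mask edges; dot"
    im=cv2.imread(f"pics/{f}.png");h=cv2.cvtColor(im,cv2.COLOR_BGR2HSV)
    m=cv2.inRange(h,(3,100,40),(13,255,255));m=cv2.morphologyEx(m,cv2.MORPH_CLOSE,np.ones((5,5)))
    c=max(cv2.findContours(m,cv2.RETR_EXTERNAL,cv2.CHAIN_APPROX_NONE)[0],key=cv2.contourArea)[:,0].astype(float)
    q=cv2.boxPoints(cv2.minAreaRect(c.astype(np.float32)));q=q[np.argsort(q[:,1])];q=np.vstack([q[:2][np.argsort(q[:2,0])],q[2:][np.argsort(-q[2:,0])]])
    L=[]
    for k in range(4):
        a,b=q[k],q[(k+1)%4];e=(b-a)/np.linalg.norm(b-a);n=np.array([-e[1],e[0]])
        s=(c-a)@e;d=np.abs((c-a)@n);w=c[(d<5)&(s>8)&(s<np.linalg.norm(b-a)-8)]
        v=cv2.fitLine(w.astype(np.float32),cv2.DIST_HUBER,0,.01,.01).ravel();o=q.mean(0)-v[2:]
        nn=np.array([-v[1],v[0]]);nn*=-np.sign(nn@o);L.append(np.r_[nn,-nn@v[2:]-.5])
    C=[]
    for k in range(4):
        x=np.cross(L[k-1],L[k]);C.append(x[:2]/x[2])
    return np.array(C),im
E
python3 - <<'E'
from h import *
snap("w5")
for f in("w3","w5"):
    C,im=plate(f,0,0);print(f,C.round(1).tolist())
    g=cv2.cvtColor(im,cv2.COLOR_BGR2GRAY)
    w=cv2.inRange(cv2.cvtColor(im,cv2.COLOR_BGR2HSV),(0,0,100),(180,70,255))
    for c in cv2.findContours(w,cv2.RETR_EXTERNAL,cv2.CHAIN_APPROX_NONE)[0]:
        if cv2.contourArea(c)>150:
            e=cv2.fitEllipse(c);print(np.round(e[0],1),np.round(e[1],1))
E
```

```text
3.3 [0.5653 0.0241 0.2115]
w3 [[212.39999389648438, 80.5], [312.8999938964844, 80.5], [311.20001220703125, 190.5], [215.3000030517578, 190.5]]
[ 84.5 371.8] [29.4 44.9]
[ 19.5 288.3] [19.  60.7]
[492.8 204.4] [57.9 71.2]
[262.8 116.3] [36.5 37.5]
[474.9  55.9] [20.4 36.2]
w5 [[213.0, 124.5], [308.8999938964844, 124.5], [307.29998779296875, 228.5], [214.6999969482422, 228.5]]
[ 77. 378.] [11.5 53.7]
[  6.7 305.2] [16.8 19.9]
[484.8 240.7] [60.1 67.1]
[260.9 158.6] [34.9 35.5]
[463.7  95.9] [16.1 33.7]
[50.3 21.3] [29.5 43.7]
```

Run:
```python
from h import *
K=W["camera_matrix"]
M=np.array([[-50,45,0],[-50,-45,0],[50,-45,0],[50,45,0],[-18,0,0]])/1e3
sp={"w3":(262.8,116.3),"w5":(260.9,158.6)};Cs={}
for f in sp:
    C,_=plate(f,0,0);Cs[f]=np.vstack([C,sp[f]])
    d=np.load(f+".npz");R=Ro.from_rotvec(d["r"]).as_matrix()@W["hand_eye"][:3,:3]
    # image left is tool -y ; tool y=105deg(left of robot)?
    for s in(1,-1):
        m=M.copy();m[:,1]*=s
        ok,rv,tv=cv2.solvePnP(m,Cs[f],K,None,flags=cv2.SOLVEPNP_ITERATIVE)
        n=R@cv2.Rodrigues(rv)[0][:,2];e=np.linalg.norm(cv2.projectPoints(m,rv,tv,K,None)[0][:,0]-Cs[f],axis=1)
        ux=R@cv2.Rodrigues(rv)[0][:,0]
        if n[2]>0: print(f,"n",n.round(3),np.degrees(np.arccos(n[2])).round(1),"up",ux.round(3),e.round(1))
X=[wtri([("w3",Cs["w3"][k]),("w5",Cs["w5"][k])]) for k in range(5)]
for x in X: print(x[0].round(4),x[1])
x=wtri([(f,p) for f,p in zip(("w3","w4","w5"),(sp["w3"],(262.3,30.5),sp["w5"]))]);print("spot3",x[0].round(4),x[1])
# far corners incl. w4
```

```text
w3 n [-0.168 -0.038  0.985] 9.9 up [0.949 0.264 0.172] [0.4 0.4 0.2 0.4 0.3]
w5 n [-0.171 -0.049  0.984] 10.2 up [0.948 0.263 0.178] [0.1 0.2 0.3 0.2 0.1]
[ 0.5263 -0.0309  0.0726] [[0.24, -0.01], [-0.23, 0.01]]
[0.5025 0.0556 0.0713] [[-0.06, -0.01], [0.05, 0.01]]
[0.5967 0.0819 0.0883] [[-0.02, -0.0], [0.02, 0.0]]
[ 0.6201 -0.0047  0.0894] [[-0.23, -0.0], [0.22, 0.0]]
[0.5442 0.0205 0.0791] [[0.0, 0.0], [-0.0, -0.0]]
spot3 [0.5442 0.0205 0.0784] [[-0.0, 0.07], [0.01, -0.03], [-0.01, -0.04]]
```

Run:
```python
from h import *
go([.62,.275,.2115],97.5)
```

```text
units [-0.596  1.137 -0.002] turn 0.263 yaw now 105.39 z axis [ 0.  0. -1.]
```

>>> {"op": "arm_command", "data": {
  "plan": [
    {"jaw":-1,"x":-0.1,"y":0.25,"z":0,"turn":0.1},
    {"jaw":-1,"x":-0.2,"y":0.5,"z":0,"turn":0.26},
    {"jaw":-1,"x":-0.4,"y":0.75,"z":0,"turn":0.26},
    {"jaw":-1,"x":-0.6,"y":1,"z":0,"turn":0.26},
    {"jaw":-1,"x":-0.6,"y":1,"z":0,"turn":0.26},
    {"jaw":-1,"x":-0.6,"y":1,"z":0,"turn":0.26}
  ]
}}

```text
t: 4.1
ee_pos: [0.6276, 0.249, 0.21]
tcp_rot: [0.209, -3.133, 0.002]
contact_force: [-0.4, 0.2, 1.0]
gripper_width: 0.0853
grip_force: 0.0
```

Run:
```python
from h import *
snap("w6");im=cv2.imread("pics/w6.png");cv2.imwrite("pics/w6c.png",cv2.resize(im[0:300,156:456],None,fx=2,fy=2,interpolation=cv2.INTER_CUBIC))
```

```text
4.1 [0.6276 0.249  0.21  ]
```

View pics/w6c.png

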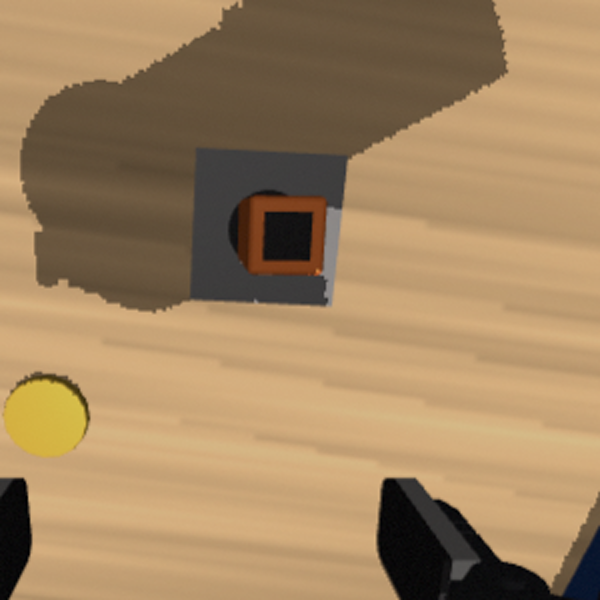

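The handle top is centred near full-frame (300,118) and is square to the tool to within about 1 degree.

Run:
```python
from h import *
d=np.load("w6.npz");T=np.eye(4);T[:3,:3]=Ro.from_rotvec(d["r"]).as_matrix();T[:3,3]=d["p"];E=T@W["hand_eye"]
def wz(p,z):
    v=E[:3,:3]@np.linalg.inv(W["camera_matrix"])@np.r_[p,1];return E[:3,3]+v*(z-E[2,3])/v[2]
h=wz((300,118),.15);print(h)
for c in((197,149),(347,156),(191,300)): print(wz((156+c[0]/2,c[1]/2),.08).round(4))
go([h[0],h[1],.21],None)
```

```text
[0.56286011 0.26802559 0.15      ]
[0.5337 0.2328 0.08  ]
[0.5279 0.2974 0.08  ]
[0.5988 0.2385 0.08  ]
units [0.307 0.141 0.004] turn 0 yaw now 97.57 z axis [-0.    -0.001 -1.   ]
```

>>> {"op": "arm_command", "data": {
  "plan": [
    {"jaw":-1,"x":0.2,"y":0.1,"z":0,"turn":0},
    {"jaw":-1,"x":0.31,"y":0.14,"z":0,"turn":0},
    {"jaw":-1,"x":0.31,"y":0.14,"z":0,"turn":0},
    {"jaw":-1,"x":0.31,"y":0.14,"z":0.15,"turn":0},
    {"jaw":-1,"x":0.31,"y":0.14,"z":0.3,"turn":0},
    {"jaw":-1,"x":0.31,"y":0.14,"z":0.45,"turn":0},
    {"jaw":-1,"x":0.31,"y":0.14,"z":0.55,"turn":0},
    {"jaw":-1,"x":0.31,"y":0.14,"z":0.55,"turn":0},
    {"jaw":-1,"x":0.31,"y":0.14,"z":0.55,"turn":0}
  ]
}}

```text
t: 5.28
ee_pos: [0.5631, 0.2679, 0.1026]
tcp_rot: [-0.207, 3.133, 0.001]
contact_force: [-0.8, 0.0, 0.1]
gripper_width: 0.0857
grip_force: 0.0
```

Run:
```python
from h import *
go([.563,.268,.100]);s=observe();print(s["ee_pos"],s["contact_force"])
```

```text
units [0.001 0.001 0.013] turn 0 yaw now 97.55 z axis [ 0.002  0.001 -1.   ]
[0.56312133 0.26785357 0.10259628] [-7.57056721e-01  8.52146570e-05  1.17323076e-01]
```

>>> {"op": "arm_command", "data": {
  "plan": [
    {"jaw":0.2,"x":0,"y":0,"z":0,"turn":0},
    {"jaw":1,"x":0,"y":0,"z":0,"turn":0},
    {"jaw":1,"x":0,"y":0,"z":0,"turn":0},
    {"jaw":1,"x":0,"y":0,"z":0,"turn":0},
    {"jaw":1,"x":0,"y":0,"z":0,"turn":0},
    {"jaw":1,"x":0,"y":0,"z":0,"turn":0},
    {"jaw":1,"x":0,"y":0,"z":0,"turn":0},
    {"jaw":1,"x":0,"y":0,"z":0,"turn":0}
  ],
  "grip_force": 25
}}

```text
t: 6.28
ee_pos: [0.5622, 0.2683, 0.1016]
tcp_rot: [-0.208, 3.134, 0.0]
contact_force: [-1.8, -0.7, 3.3]
gripper_width: 0.0257
grip_force: 27.5
```

>>> {"op": "arm_command", "data": {
  "plan": [
    {"jaw":1,"x":0,"y":0,"z":-0.05,"turn":0},
    {"jaw":1,"x":0,"y":0,"z":-0.125,"turn":0},
    {"jaw":1,"x":0,"y":0,"z":-0.125,"turn":0},
    {"jaw":1,"x":0,"y":0,"z":-0.125,"turn":0}
  ]
}}

```text
t: 6.78
ee_pos: [0.5619, 0.2681, 0.1261]
tcp_rot: [0.208, -3.134, -0.0]
contact_force: [-0.4, 0.4, -2.2]
gripper_width: 0.0254
grip_force: 27.0
```

>>> {"op": "arm_command", "data": {
  "plan": [
    {"jaw":1,"x":0.02,"y":0,"z":0,"turn":0},
    {"jaw":1,"x":0.04,"y":0,"z":0,"turn":0},
    {"jaw":1,"x":0.06,"y":0,"z":0,"turn":0},
    {"jaw":1,"x":0.08,"y":0,"z":0,"turn":0},
    {"jaw":1,"x":0.08,"y":0,"z":0,"turn":0},
    {"jaw":1,"x":0.08,"y":0,"z":0,"turn":0}
  ]
}}

```text
t: 7.52
ee_pos: [0.5461, 0.266, 0.1265]
tcp_rot: [0.208, -3.135, -0.0]
contact_force: [3.2, 0.9, -0.4]
gripper_width: 0.0254
grip_force: 26.6
```

Run:
```python
from h import *
i=camera("side");cv2.imwrite("pics/s1.png",cv2.resize(i[200:370,130:300,::-1],None,fx=3.5,fy=3.5,interpolation=cv2.INTER_CUBIC));s=observe();print(s["ee_pos"],s["contact_force"],s["ft_torque"],s["gripper_width"])
```

```text
[0.54612686 0.26600545 0.12648205] [ 2.56209737  0.12682935 -0.17305898] [-0.06898393 -1.13426793 -0.03355157] 0.025786466619276
```

View pics/s1.png

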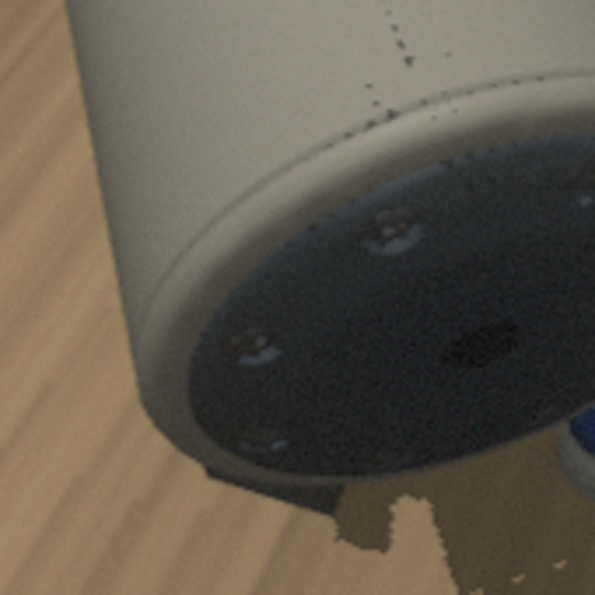

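The force stayed at about 3 N over a 16 mm shift, so the probe pivoted in the pads as intended. The arm hides it from the side camera. Lifting out.

>>> {"op": "arm_command", "data": {
  "plan": [
    {"jaw":1,"x":0.0,"y":0,"z":-0.1,"turn":0},
    {"jaw":1,"x":0.0,"y":0,"z":-0.2,"turn":0},
    {"jaw":1,"x":0.0,"y":0,"z":-0.3,"turn":0},
    {"jaw":1,"x":0.0,"y":0,"z":-0.5,"turn":0},
    {"jaw":1,"x":0.0,"y":0,"z":-0.5,"turn":0},
    {"jaw":1,"x":0.0,"y":0,"z":-0.5,"turn":0}
  ]
}}

```text
t: 8.32
ee_pos: [0.545, 0.266, 0.2252]
tcp_rot: [0.208, -3.132, 0.0]
contact_force: [-0.0, 0.3, -2.8]
gripper_width: 0.0259
grip_force: 26.7
```

Run:
```python
from h import *
snap("w7");s=observe();print(s["contact_force"],s["ft_torque"],s["gripper_width"])
w=cv2.imread("pics/w7.png");cv2.imwrite("pics/sw.png",cv2.resize(w[150:350,160:360],None,fx=3,fy=3,interpolation=cv2.INTER_CUBIC));go([.5442,.0205,.2265],105.5)
```

```text
8.325 [0.545  0.266  0.2252]
[ 0.61047729 -0.28732261 -2.19742755] [-0.04969387 -0.01830458  0.01920573] 0.025991167283085197
units [ 0.166 -1.215 -0.008] turn -0.264 yaw now 97.59 z axis [-0.004 -0.001 -1.   ]
```

View pics/sw.png

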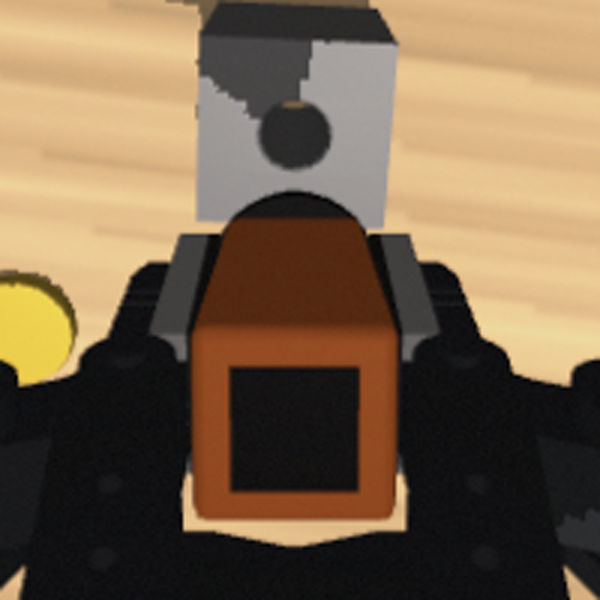

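Run:
```python
from h import *
K=W["camera_matrix"];H=W["hand_eye"]
px=np.array([(192,328),(398,328),(395,519),(195,519),(231,219),(365,219)],float)/3+[160,150]
# image left = tool -y, image up = tool +x; probe frame here: x=tool x, y=-tool y, z up
m=np.array([[13,13,70],[13,-13,70],[-13,-13,70],[-13,13,70],[13,13,6],[13,-13,6]])/1e3
for s in(1,-1):
    mm=m.copy();mm[:,1]*=s
    ok,rv,tv=cv2.solvePnP(mm,px,K,None,flags=cv2.SOLVEPNP_ITERATIVE)
    e=np.linalg.norm(cv2.projectPoints(mm,rv,tv,K,None)[0][:,0]-px,axis=1)
    R=cv2.Rodrigues(rv)[0];Rt=H[:3,:3]@R;o=H[:3,:3]@tv[:,0]+H[:3,3]
    print(s,tv.ravel().round(3),"axis in tool",Rt[:,2].round(3),"ang",np.degrees(np.arctan2(Rt[0,2],-Rt[2,2])).round(1),"origin",o.round(4),"grip pt",(o+.04*Rt[:,2]).round(4),"tip",(o-.065*Rt[:,2]).round(4),e.round(2))
```

```text
1 [0.001 0.032 0.184] axis in tool [ 0.176 -0.011 -0.984] ang 10.1 origin [-0.0117  0.0004  0.0258] grip pt [-0.0047 -0.     -0.0136] tip [-0.0232  0.0011  0.0898] [0.44 0.48 0.51 0.35 0.6  0.66]
-1 [-0.001 -0.032 -0.184] axis in tool [-0.176  0.011  0.984] ang -169.9 origin [ 0.1521 -0.0014 -0.3092] grip pt [ 0.1451 -0.001  -0.2699] tip [ 0.1636 -0.0021 -0.3732] [0.44 0.48 0.51 0.35 0.6  0.66]
```

The probe leans 10.1° towards the robot side in the tool frame, which matches the plate's tilt of about 10°. Next I compute the approach.

```bash
cat >> h.py <<'E'
n=np.array([-.1674,-.0464,.985]);spot=np.array([.5442,.0205,.0788]);tipT=np.array([-.0212,.0008,.0875])
def aim(d):
    a=np.radians(105.5);y=np.array([np.cos(a),np.sin(a),0]);z=np.array([0,0,-1.]);x=np.cross(y,z)
    return spot+d*n-np.c_[x,y,z]@tipT
E
python3 - <<'E'
from h import *
print(aim(.03));go(aim(.03),105.5)
E
```

```text
[0.51896283 0.01267164 0.19585   ]
units [ 0.296 -1.237  0.146] turn -0.264 yaw now 97.59 z axis [-0.004 -0.001 -1.   ]
```

>>> {"op": "arm_command", "data": {
  "plan": [
    {"jaw":1,"x":0.06,"y":-0.2,"z":0,"turn":-0.1},
    {"jaw":1,"x":0.15,"y":-0.4,"z":0,"turn":-0.2},
    {"jaw":1,"x":0.22,"y":-0.6,"z":0,"turn":-0.26},
    {"jaw":1,"x":0.3,"y":-0.8,"z":0,"turn":-0.26},
    {"jaw":1,"x":0.3,"y":-1,"z":0,"turn":-0.26},
    {"jaw":1,"x":0.3,"y":-1,"z":0,"turn":-0.26}
  ]
}}

```text
t: 9.12
ee_pos: [0.5121, 0.0576, 0.2252]
tcp_rot: [0.415, -3.111, 0.001]
contact_force: [1.1, 0.1, -1.9]
gripper_width: 0.0258
grip_force: 26.6
```

Run:
```python
from h import *
go(aim(.03),105.5)
```

```text
units [ 0.025 -0.226  0.147] turn -0.01 yaw now 105.21 z axis [-0.003 -0.001 -1.   ]
```

>>> {"op": "arm_command", "data": {
  "plan": [
    {"jaw":1,"x":0.02,"y":-0.15,"z":0,"turn":-0.01},
    {"jaw":1,"x":0.025,"y":-0.225,"z":0.05,"turn":-0.01},
    {"jaw":1,"x":0.025,"y":-0.225,"z":0.145,"turn":-0.01},
    {"jaw":1,"x":0.025,"y":-0.225,"z":0.145,"turn":-0.01},
    {"jaw":1,"x":0.025,"y":-0.225,"z":0.145,"turn":-0.01}
  ]
}}

```text
t: 9.75
ee_pos: [0.5203, 0.0155, 0.1974]
tcp_rot: [0.43, -3.112, 0.0]
contact_force: [-0.6, -0.1, -2.0]
gripper_width: 0.0255
grip_force: 26.6
```

Run:
```python
from h import *
go(aim(.03),105.5);print(observe()["contact_force"])
o=[]
i=camera("side")[110:310,170:370,::-1];j=camera("top")[150:260,190:300,::-1]
a=cv2.resize(i,(540,540),interpolation=cv2.INTER_CUBIC);b=cv2.resize(j,(250,250),interpolation=cv2.INTER_CUBIC)
cv2.imwrite("pics/s2.png",np.hstack([a,np.vstack([b,np.zeros((290,250,3),np.uint8)])]))
```

```text
units [ 0.01  -0.012  0.008] turn 0.007 yaw now 105.72 z axis [-0. -0. -1.]
[-0.58639659 -0.11452556 -2.02844745]
```

View pics/s2.png

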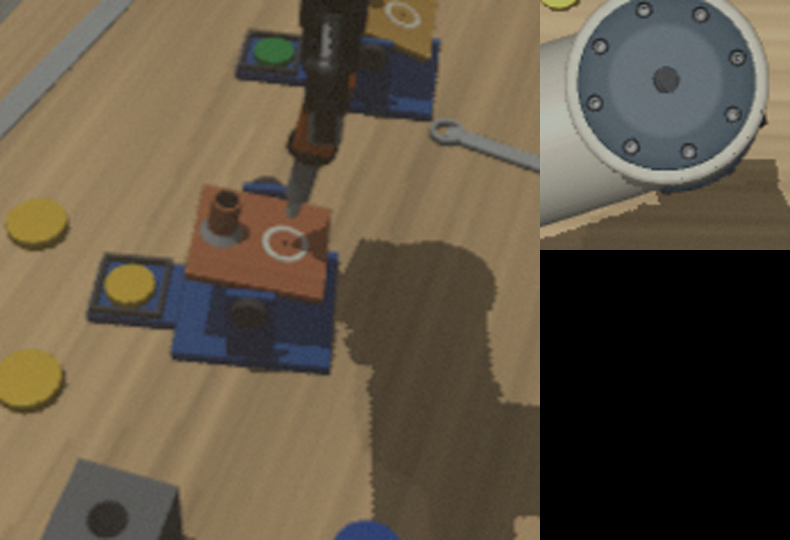

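The tip shows at side crop (292,213) and the dot at (287,243). I check this against the prediction.

Run:
```python
from h import *
s=observe();R=Ro.from_rotvec(s["tcp_rot"]).as_matrix()
t=s["ee_pos"]+R@tipT;print("tip pred",t.round(4),proj("side",t).round(1),"seen",(170+292/2.7,110+213/2.7),"dot pred",proj("side",spot).round(1),"seen",(170+287/2.7,110+243/2.7))
print("height over plate",(t-spot)@n,"jac tool x,z px/mm",((proj("side",t+.01*R[:,0])-proj("side",t))/10).round(2),((proj("side",t+.01*R[:,2])-proj("side",t))/10).round(2))
go(aim(.005),105.5)
```

```text
tip pred [0.5409 0.022  0.1104] [276.1 189.8] seen (278.14814814814815, 188.88888888888889) dot pred [274.4 199.8] seen (276.2962962962963, 200.0)
height over plate 0.03163919645682184 jac tool x,z px/mm [0.52 0.04] [-0.01  0.36]
units [-0.01  -0.012  0.133] turn 0.007 yaw now 105.72 z axis [ 0.001  0.    -1.   ]
```

Relative to the dot, the tip is within about 0.5 mm of the prediction. I descend to a few mm above the plate, then press in small steps.

>>> {"op": "arm_command", "data": {
  "plan": [
    {"jaw":1,"x":0,"y":-0.01,"z":0.06,"turn":0},
    {"jaw":1,"x":-0.01,"y":-0.01,"z":0.12,"turn":0},
    {"jaw":1,"x":-0.01,"y":-0.01,"z":0.12,"turn":0},
    {"jaw":1,"x":-0.01,"y":-0.01,"z":0.12,"turn":0}
  ]
}}

```text
t: 10.35
ee_pos: [0.5228, 0.0137, 0.1733]
tcp_rot: [0.429, -3.112, 0.0]
contact_force: [0.1, 0.9, -0.7]
gripper_width: 0.0256
grip_force: 26.6
```

>>> {"op": "arm_command", "data": {
  "plan": [
    {"jaw":1,"x":-0.002,"y":0,"z":0.02,"turn":0},
    {"jaw":1,"x":-0.002,"y":0,"z":0.02,"turn":0},
    {"jaw":1,"x":-0.002,"y":0,"z":0.02,"turn":0}
  ]
}}

```text
t: 10.72
ee_pos: [0.5231, 0.0139, 0.1694]
tcp_rot: [-0.429, 3.112, -0.0]
contact_force: [-0.5, -0.6, -2.0]
gripper_width: 0.0256
grip_force: 26.6
```

Run:
```python
from h import *
import time
f=[]
for k in range(4): camera("wrist");f.append(observe()["contact_force"])
print(np.mean(f,0).round(2));s=observe();t=s["ee_pos"]+Ro.from_rotvec(s["tcp_rot"]).as_matrix()@tipT;print(s["ee_pos"],"h",(t-spot)@n,"lat",(t-spot).round(4))
```

```text
[-0.26 -0.21 -1.88]
[0.52310186 0.01385958 0.16938973] h 0.0032020690866319955 lat [-0.0009 -0.0001  0.0031]
```

>>> {"op": "arm_command", "data": {
  "plan": [
    {"jaw":1,"x":-0.003,"y":0,"z":0.02,"turn":0},
    {"jaw":1,"x":-0.003,"y":0,"z":0.02,"turn":0},
    {"jaw":1,"x":-0.003,"y":0,"z":0.02,"turn":0}
  ]
}}

```text
t: 11.3
ee_pos: [0.5236, 0.014, 0.1652]
tcp_rot: [0.429, -3.112, 0.0]
contact_force: [-0.4, 0.4, -1.7]
gripper_width: 0.0258
grip_force: 26.6
```

```bash
cat > f.py <<'E'
from h import *
f=[]
for k in range(6): camera("wrist");f.append(observe()["contact_force"])
print(np.mean(f,0).round(2));s=observe();t=s["ee_pos"]+Ro.from_rotvec(s["tcp_rot"]).as_matrix()@tipT;print(s["t"],s["ee_pos"],"h",(t-spot)@n,"lat",(t-spot).round(4))
E
python3 f.py
```

```text
[-0.39 -0.07 -1.7 ]
11.6 [0.52367932 0.01402976 0.16533951] h -0.0008922038877498742 lat [-0.0003  0.     -0.001 ]
```

>>> {"op": "arm_command", "data": {
  "plan": [
    {"jaw":1,"x":-0.002,"y":0,"z":0.015,"turn":0},
    {"jaw":1,"x":-0.002,"y":0,"z":0.015,"turn":0},
    {"jaw":1,"x":-0.002,"y":0,"z":0.015,"turn":0}
  ]
}}

```text
t: 11.98
ee_pos: [0.5243, 0.0142, 0.1626]
tcp_rot: [-0.429, 3.112, -0.0]
contact_force: [-0.4, -0.4, 0.8]
gripper_width: 0.0259
grip_force: 26.9
```

```bash
python3 f.py
```

```text
[ 0.59 -0.14  0.12]
12.275 [0.52424174 0.01416689 0.16244515] h -0.003841337341348727 lat [ 0.0003  0.0002 -0.0038]
```

Contact force is about 2.0 N, so the tip is about 3 mm in. 3 mm more gives half way.

>>> {"op": "arm_command", "data": {
  "plan": [
    {"jaw":1,"x":-0.001,"y":0,"z":0.007,"turn":0},
    {"jaw":1,"x":-0.002,"y":0,"z":0.014,"turn":0},
    {"jaw":1,"x":-0.002,"y":0,"z":0.014,"turn":0},
    {"jaw":1,"x":-0.002,"y":0,"z":0.014,"turn":0}
  ]
}}

```text
t: 12.78
ee_pos: [0.5246, 0.0143, 0.1597]
tcp_rot: [-0.429, 3.112, -0.0]
contact_force: [1.2, 0.3, 1.0]
gripper_width: 0.0257
grip_force: 27.0
```

```bash
python3 f.py
python3 - <<'E'
from h import *
i=camera("side")[140:250,200:350,::-1];w=camera("wrist")[150:350,160:360,::-1]
cv2.imwrite("pics/end.png",np.hstack([cv2.resize(i,(480,352),interpolation=cv2.INTER_CUBIC),cv2.resize(w,(320,352),interpolation=cv2.INTER_CUBIC)]))
E
```

```text
[1.58 0.24 1.29]
13.075 [0.52457253 0.01425585 0.15961007] h -0.00669417068874681 lat [ 0.0006  0.0003 -0.0067]
```

View pics/end.png

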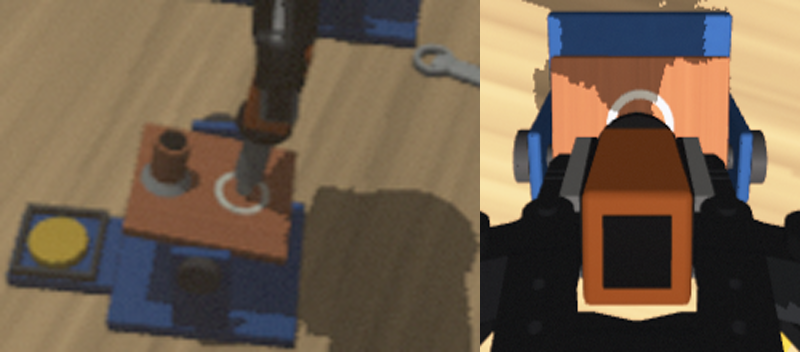

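In the side view the tip sits inside the ring (tip at (246,195), ring centre near (242,192)). The handle lean in the wrist view has not changed, and the push is about 3 N. Handing in.

```bash
python3 -c "
from plant import *
print(hand_in())"
```

```text
the job is handed in; nothing more can be done
None
```

I handed the job in with the probe held on the copper piece, the one whose tray has the yellow tag: the tip is inside the white ring, about square to the plate, pressing with about 3 N and roughly half way in; the hand-in call returned no verdict.

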